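# Spin-check the roaster's belt pulleys and bin those that bind

### The arm

A 7-joint arm with a two-finger parallel gripper is mounted at the origin on the work surface. World frame = base frame: x ahead of the robot, y to its left, z up, the work surface at z = 0. Lengths are in mm, angles in rad, forces in N, time in s.
With the tool pointing down it reaches from about 400 to 875 mm from the base axis. Payload 4.4 kg.
Tool frame: the origin (TCP) lies at the very end of the fingers, on their centre line; the grasp point (between the pads) lies 19 mm behind it; z points along the fingers, y is the line along which they close (so a half turn about z gives the same grasp; the last joint's range is limited). The gripper opens to 85 mm and grips with 20 to 120 N. Pads are 22 mm wide; open, the fingers measure 114 mm over their backs; the gripper's body (76 mm by 85 mm) begins 54 mm behind the grasp point. The pads swing forward as they close: fully open they stand 13 mm farther back than shut.
Start: joints at [1.164, 0.628, 0.038, 1.517, -0.027, 0.996, -0.02], TCP at [217.285, -612.622, 231.313] pointing down, gripper open.
Joint ranges: [-3.06, 3.06], [-0.37, 2.12], [-1.25, 1.32], [0.18, 2.47], [-1.1, 4.24], [0.23, 1.98], [-2.94, 2.94]. Speed limits (rad/s): [2.57, 2.57, 3.14, 3.14, 3.14, 3.14, 3.14].

### API

Orientations are given as [roll, pitch, yaw] about the fixed x, y, z axes, in that order (R = Rz(yaw) Ry(pitch) Rx(roll)).
In Python, from cell import read_state, get_image, camera_info, finish_job gives the robot as it stands.
- The arm moves only by the tool play_rows, never from a script. Its argument "deltas" is one flat list of numbers, 7 for each row, row after row: the shift along the tool's x, y, z in mm, then the turn, a rotation vector about the tool's x, y, z in rad, then the opening, from 0 (shut) to 1 (fully open). In form: [dx, dy, dz, ax, ay, az, grip, dx, dy, dz, ax, ay, az, grip, ...]. A call has 1 to 10 rows; each row is the pose to reach, as a shift and turn from the pose commanded when the call began, along the tool's axes at that moment; what a row does not reach only later rows make up. A row lasts 1/8 s, in which the tool goes at most 62.5 mm and 10.7 degrees, less where a joint would pass 70% of its speed; a pose out of reach is approached as far as the arm can. A call with a gripper value outside its range is refused whole. The fingers move at their own pace and stop on an object; the grip force is fixed at half the most. Time passes only in rows, so rows that repeat a pose let the fingers close. It gives the time, the measured TCP pose, the force, the opening and the grip force at its end, in the units of the state.
- read_state(): the state, without advancing time (a new reading comes with each control period).
- get_image(name): name is "side" or "top" or "wrist"; returns the picture (400x640x3 uint8, red, green, blue); there is no depth.
- camera_info(name): a dict with "fx", "fy", "cx", "cy" (pixels), "T" (4x4, takes a point from camera to world coordinates). Camera axes: x right, y down, z forward; pixel columns grow to the right and rows downward; lengths in mm; the calibration is good to about 2 mm. The wrist camera is an equidistant fisheye: a pixel r from the principal point sees the ray r / f radians off the axis. A picture is of the moment at which its call begins: read the wrist's pose just before it. camera_info takes no time and is no camera call; for the wrist camera it gives the pose at the moment of the call.
- finish_job(): hands the job in; it is judged then, once.
The state is a dict: "clock": time; "qpos": joint angles; "qd": joint speeds; "tau": joint torques, N m; "eef_pos": TCP position; "tool_rot": TCP orientation; "force": force on the tool from outside, world axes, zero at the start; "torque": the same for the moment, N m; "width": finger opening in mm; "gripper_force": force on a finger pad.
Only numpy, scipy, OpenCV 4.12 (cv2) and the standard library are available. Lean on these libraries where they do the work, as an engineer would, in place of code of your own. Each camera call takes 0.05 s, during which the arm holds its last target. There are 200 camera calls.

### The job

Give the wheel of each of the three pulley units a good push by its pins, at least a quarter turn, without turning it back, before you lift that unit, and see how it runs. Stand every unit whose wheel binds (stops dead when no longer pushed) upright on the floor of the grey scrap bin, by its axle. Leave any unit that runs on freely standing where it is, do not lift it, and leave the other things on the bench undisturbed.

Things in the scene. Friction and masses are not known exactly. Their poses are not given: they have to be found in the camera images.
- pulley_1_grip (a point): grip point of one of three look-alike loose pulley units, 0.7 kg: square steel base plate 90 x 90 x 8 mm with a fixed upright axle 22 mm across, its bare end reaching 104 mm above the bench. The point lies on the axle 91 mm above the plate's underside; z up, x and y along the plate's sides. On the axle turns a dark V-belt wheel 110 mm across, its flat top 50 mm above the bench
- wheel_1 (a joint): angle of pulley_1's wheel, rad, anticlockwise from above, counting on over full turns; starts within 0.3 of 0. Four pins (12 mm across, tops 66 mm above the bench) stand on its top, 38 mm from the axle; at 0 along +x, +y, -x, -y of the grip point. Pushing a pin turns it. A sound wheel runs on a second or more after a brisk push; one that binds (drag 0.04-0.06 N m) stops at once
- pulley_2_grip (a point): grip point of one of three look-alike loose pulley units, 0.7 kg: square steel base plate 90 x 90 x 8 mm with a fixed upright axle 22 mm across, its bare end reaching 104 mm above the bench. The point lies on the axle 91 mm above the plate's underside; z up, x and y along the plate's sides. On the axle turns a dark V-belt wheel 110 mm across, its flat top 50 mm above the bench
- wheel_2 (a joint): angle of pulley_2's wheel, rad, anticlockwise from above, counting on over full turns; starts within 0.3 of 0. Four pins (12 mm across, tops 66 mm above the bench) stand on its top, 38 mm from the axle; at 0 along +x, +y, -x, -y of the grip point. Pushing a pin turns it. A sound wheel runs on a second or more after a brisk push; one that binds (drag 0.04-0.06 N m) stops at once
- pulley_3_grip (a point): grip point of one of three look-alike loose pulley units, 0.7 kg: square steel base plate 90 x 90 x 8 mm with a fixed upright axle 22 mm across, its bare end reaching 104 mm above the bench. The point lies on the axle 91 mm above the plate's underside; z up, x and y along the plate's sides. On the axle turns a dark V-belt wheel 110 mm across, its flat top 50 mm above the bench
- wheel_3 (a joint): angle of pulley_3's wheel, rad, anticlockwise from above, counting on over full turns; starts within 0.3 of 0. Four pins (12 mm across, tops 66 mm above the bench) stand on its top, 38 mm from the axle; at 0 along +x, +y, -x, -y of the grip point. Pushing a pin turns it. A sound wheel runs on a second or more after a brisk push; one that binds (drag 0.04-0.06 N m) stops at once
- bin: fixed grey sheet-steel scrap bin, open on top, 306 mm long (its x) by 161 mm wide (its y), 70 mm high, walls and floor 3 mm; origin at the centre of its underside. The inside, 300 x 155 mm, has room for two pulley units standing side by side along its length
- grease_jar: grease jar, upright, 44 mm across, 60 mm high; origin at the centre of its underside
- meter: green multimeter lying flat, 160 x 80 x 34 mm, long along its x; origin at the centre of its underside
- screwdriver: screwdriver lying along its x, about 200 mm long and 30 mm thick; origin below it
- wrench: steel wrench lying along its x, about 160 mm long, under 15 mm thick; origin below it
- tin: coffee sample tin, upright, 80 mm across, 105 mm high; origin at the centre of its underside
- mug: white mug, upright, 80 mm across plus a handle at its +y, 90 mm high; origin at the centre of its underside
- brush: hand brush lying along its x, about 200 mm long, under 45 mm high; origin below it
- bowl: white cupping bowl, 90 mm across, 50 mm high; origin at the centre of its underside
Mind the look-alikes: they are no part of the job. What is shaped like the part that bears pulley_3_grip but green or pink is not meant.

How it is judged:
By the outcome, as a careful person would: the job done as asked, in the order asked, and still so for the second after the job is handed in, with the robot touching nothing.
It also fails if it takes over 72 s, if anything falls off the work surface, if the arm or the gripper's body presses on something with over 40 N, if the wrist force passes 120 N, or if a joint passes its speed limit or range.

## Working session

There is one attempt and no reset: what is moved stays moved. The work goes in short steps, Python scripts to look and compute and a tool call to move; the robot and the scene stay as the last step left them, time stands still between calls to the robot, and variables do not carry over. Pictures are saved under pics/ and viewed, at most 10 in all, crops included, and the job is handed in when it is done.

Besides the shell and the picture viewer there is one more tool, called after ">>>" as name(argument=value, ...), one argument or row to a line, values as JSON. play_rows: Moves the arm, as the interface text tells. Its arguments: {"type":"object","properties":{"deltas":{"type":"array"}},"required":["deltas"]}

```bash
mkdir -p pics; ls; python3 - <<'E'
from cell import *
import cv2,numpy as np
s=read_state();print({k:np.round(v,3) for k,v in s.items()})
for n in("top","side"):
    i=get_image(n);cv2.imwrite(f"pics/{n}0.png",i[:,:,::-1]);c=camera_info(n);print(n,c["fx"],c["fy"],c["cx"],c["cy"],np.round(c["T"],3).tolist())
E
```

```text
pics
{'clock': np.float64(0.0), 'qpos': array([ 1.164,  0.629,  0.038,  1.518, -0.027,  0.996, -0.02 ]), 'qd': array([-0.001,  0.   ,  0.001, -0.001, -0.001, -0.001,  0.001]), 'tau': array([-1.0000e-03, -5.6340e+01,  1.2260e+00, -1.9344e+01,  1.1000e-02,
        1.1000e-02, -0.0000e+00]), 'eef_pos': array([ 217.061, -612.011,  230.37 ]), 'tool_rot': array([-3.14 ,  0.   ,  0.341]), 'force': array([-0.2  , -0.108,  0.018]), 'torque': array([0.023, 0.02 , 0.004]), 'gripper_force': np.float64(0.0), 'width': np.float64(85.283)}
top 419.46347116251576 419.46347116251576 324.2920072589148 200.4738178069448 [[0.026, -0.987, 0.156, 325.774], [-1.0, -0.026, -0.002, -79.719], [0.006, -0.156, -0.988, 1254.627], [0.0, 0.0, 0.0, 1.0]]
side 415.08267618402357 415.08267618402357 323.63336543665 192.99669784305036 [[-0.989, -0.118, 0.094, 410.048], [-0.15, 0.705, -0.693, 667.103], [0.015, -0.699, -0.715, 860.59], [0.0, 0.0, 0.0, 1.0]]
```

View pics/top0.png

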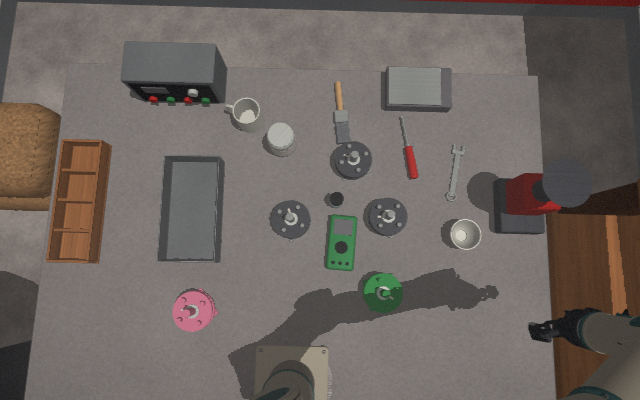

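View pics/side0.png

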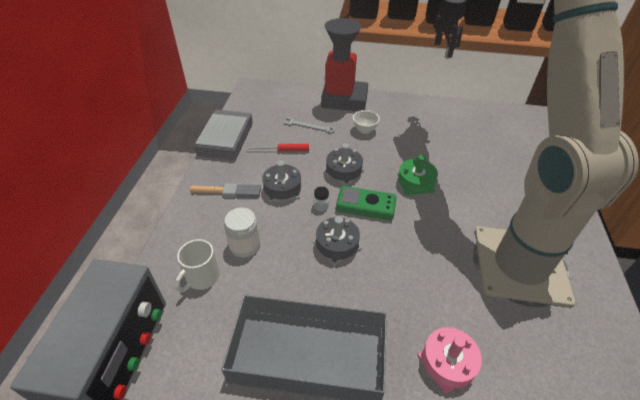

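The dark units are at top pixels (352,160), (290,219) and (388,217). The look-alikes are green (383,293) and pink (194,311), which I leave alone. The dark jar (336,199) is not a unit, and the bin is at (192,209). Next is one close crop to check the choice.

```bash
cat > h.py <<'E'
from cell import *
import cv2,numpy as np
def ray(n,uv,c=None):
    c=c or camera_info(n);T=np.array(c["T"]);d=np.array([(uv[0]-c["cx"])/c["fx"],(uv[1]-c["cy"])/c["fy"]])
    if n=="wrist":
        r=np.hypot(*d);v=np.r_[d/max(r,1e-9)*np.sin(r),np.cos(r)]
    else: v=np.r_[d,1]
    return T[:3,3],T[:3,:3]@v
def onz(n,uv,z,c=None):
    o,v=ray(n,uv,c);return (o+v*(z-o[2])/v[2])
def proj(n,p,c=None):
    c=c or camera_info(n);T=np.array(c["T"]);q=T[:3,:3].T@(np.array(p)-T[:3,3])
    if n=="wrist":
        r=np.hypot(q[0],q[1]);a=np.arctan2(r,q[2]);s=a/max(r,1e-9);return np.array([c["cx"]+c["fx"]*q[0]*s,c["cy"]+c["fy"]*q[1]*s])
    return np.array([c["cx"]+c["fx"]*q[0]/q[2],c["cy"]+c["fy"]*q[1]/q[2]])
E
python3 - <<'E'
from h import *
i=cv2.imread("pics/top0.png")
cv2.imwrite("pics/crop.png",cv2.resize(i[135:245,262:418],None,fx=5,fy=5,interpolation=cv2.INTER_CUBIC))
g=i.max(2).astype(int); sat=g-i.min(2)
m=((g<72)&(sat<25)).astype(np.uint8);
for c0 in[(352,160),(290,219),(388,217)]:
    mm=np.zeros_like(m);cv2.circle(mm,c0,26,1,-1);mm&=m
    cs,_=cv2.findContours(mm,0,2);c=max(cs,key=cv2.contourArea);h=cv2.convexHull(c);(e,ax,an)=cv2.fitEllipse(h)
    print(c0,np.round(e,1),np.round(ax,1),np.round(onz("top",e,35)),"from seed z50",np.round(onz("top",c0,50)))
for p in[(163,157),(222,157),(222,262),(160,262)]: print("bin rim",np.round(onz("top",p,70)))
for n,p in dict(jar=(337,199),meter=(342,243),bowl=(466,235),tin=(280,137)).items(): print(n,np.round(onz("top",p,50)))
E
```

```text
(352, 160) [347.2 168.3] [19.  27.2] [ 618. -148.   35.] from seed z50 [ 640. -160.   50.]
(290, 219) [285.1 217.1] [5.7 6.9] [467.  31.  35.] from seed z50 [460.  16.  50.]
(388, 217) [384.2 216.7] [33.1 35.8] [ 475. -258.   35.] from seed z50 [ 473. -267.   50.]
bin rim [629. 389.  70.]
bin rim [633. 218.  70.]
bin rim [332. 199.  70.]
bin rim [328. 372.  70.]
jar [ 522. -119.   50.]
meter [ 395. -136.   50.]
bowl [ 427. -492.   50.]
tin [704.  55.  50.]
```

View pics/crop.png

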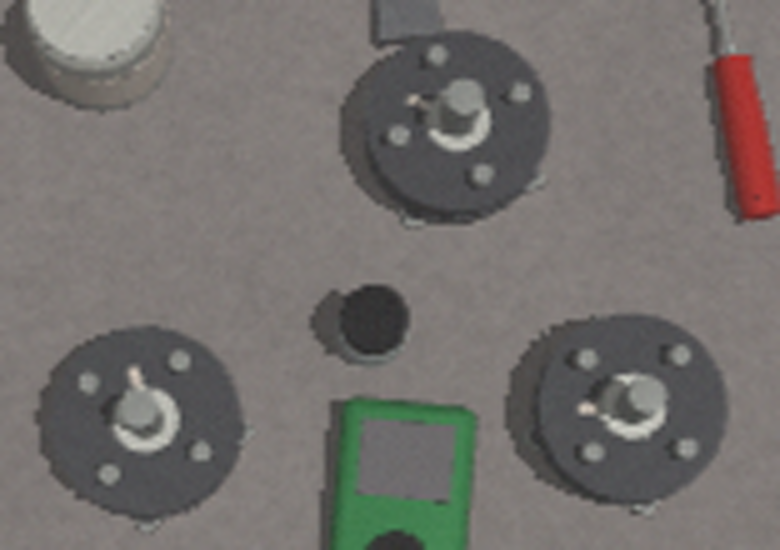

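The crop confirms three dark units, each with four light pins. Axle ends in the crop are at A (463,98), B (138,411) and C (645,397). The brush tip lies against A at about (405,30).

```bash
python3 - <<'E'
from h import *
P=dict(A=([(436,55),(520,92),(482,174),(399,135)],(463,98)),B=([(89,382),(180,360),(202,452),(109,474)],(138,411)),C=([(585,358),(679,355),(686,447),(593,452)],(645,397)))
S={'A':[(283,170)],'B':[(339,221)],'C':[(346,149)]}
for k,(p,a) in P.items():
    f=lambda q:np.array(q)/5-.4+np.array([262,135])
    w=np.array([onz("top",f(q),66)[:2] for q in p]);c=w.mean(0);d=w-c
    print(k,c.round(1),"axle",onz("top",f(a),104)[:2].round(1),"r",np.hypot(*d.T).round(1),"ang",np.degrees(np.arctan2(d[:,1],d[:,0])).round())
    print("  side px of axle end", proj("side",[*c,104]).round())
E
```

```text
A [ 643.6 -163.5] axle [ 642.7 -162.8] r [37.9 38.  38.2 37.5] ang [  22.  -68. -159.  111.]
  side px of axle end [281. 162.]
B [461.1  12.9] axle [459.9  13.9] r [37.9 38.1 38.3 38.3] ang [  60.  -29. -120.  150.]
  side px of axle end [339. 219.]
C [ 476.5 -266.8] axle [ 475. -266.] r [38.5 37.6 37.8 37.7] ang [  49.  -41. -131.  140.]
  side px of axle end [346. 145.]
```

```bash
cat >> h.py <<'E'
from scipy.spatial.transform import Rotation as Ro
def rows(wps):
    """wps: list of (x,y,z,yawdeg,grip) world -> print rows"""
    s=read_state();p=np.array(s["eef_pos"]);R=Ro.from_euler("xyz",s["tool_rot"])
    R0=Ro.from_euler("xyz",[np.pi,0,s["tool_rot"][2]])
    out=[]
    for x,y,z,yaw,g in wps:
        d=R0.inv().apply(np.array([x,y,z])-p);r=(R0.inv()*Ro.from_euler("xyz",[np.pi,0,np.radians(yaw)])).as_rotvec()
        out+=[*[int(v) for v in d.round()],0,0,round(float(r[2]),2),g]
    print("t",round(float(s["clock"]),2),"pos",p.round(1),"rot",np.round(s["tool_rot"],3));print(out)
def arc(c,r,a0,z): return (c[0]+r*np.cos(np.radians(a0)),c[1]+r*np.sin(np.radians(a0)),z)
E
python3 - <<'E'
from h import *
C=(476,-266.5);t=np.array(arc(C,38,-86,110));p=np.array([217,-612,231])
W=[(*(p+(t-p)*k/8),19.5-15.5*k/8,0) for k in range(1,9)]
rows(W+[(*t,4,0)]*2)
E
```

```text
t 0.1 pos [ 217.1 -612.1  230.5] rot [-3.14   0.     0.341]
[44, -25, 15, 0, 0, 0.03, 0, 87, -51, 30, 0, 0, 0.07, 0, 131, -76, 45, 0, 0, 0.1, 0, 175, -101, 60, 0, 0, 0.14, 0, 218, -127, 75, 0, 0, 0.17, 0, 262, -152, 90, 0, 0, 0.2, 0, 306, -177, 105, 0, 0, 0.24, 0, 349, -203, 120, 0, 0, 0.27, 0, 349, -203, 120, 0, 0, 0.27, 0, 349, -203, 120, 0, 0, 0.27, 0]
```

>>> play_rows(
  deltas=[44,-25,15,0,0,0.03,0,87,-51,30,0,0,0.07,0,131,-76,45,0,0,0.1,0,175,-101,60,0,0,0.14,0,218,-127,75,0,0,0.17,0,262,-152,90,0,0,0.2,0,306,-177,105,0,0,0.24,0,349,-203,120,0,0,0.27,0,349,-203,120,0,0,0.27,0,349,-203,120,0,0,0.27,0],
)

```text
clock: 1.35
eef_pos: [477.9, -304.9, 111.1]
tool_rot: [3.141, 0.001, 0.071]
force: [-1.2, -0.4, -0.1]
width: 0.2
gripper_force: 0.0
```

```bash
python3 - <<'E'
from h import *
i=get_image("wrist");cv2.imwrite("pics/w1.png",i[:,:,::-1]);c=camera_info("wrist");print(c["fx"],np.round(c["T"],2).tolist())
C=(476,-266.5)
for a in (49,-41,-131,140): print(a,proj("wrist",arc(C,38,a,66)).round())
b=arc(C,38,-86,110)
rows([(*b[:2],85,4,0),(*b[:2],58,4,0)]+[(*b[:2],58,4,0)])
E
```

```text
309.70691628693146 [[0.07, -0.96, -0.27, 545.32], [-1.0, -0.07, -0.02, -300.73], [0.0, 0.27, -0.96, 254.6], [0.0, 0.0, 0.0, 1.0]]
49 [219. 184.]
-41 [302. 183.]
-131 [304. 261.]
140 [228. 260.]
t 1.4 pos [ 477.5 -305.9  111.4] rot [3.141e+00 1.000e-03 6.900e-02]
[1, -1, 26, 0, 0, -0.0, 0, 1, -1, 53, 0, 0, -0.0, 0, 1, -1, 53, 0, 0, -0.0, 0]
```

View pics/w1.png

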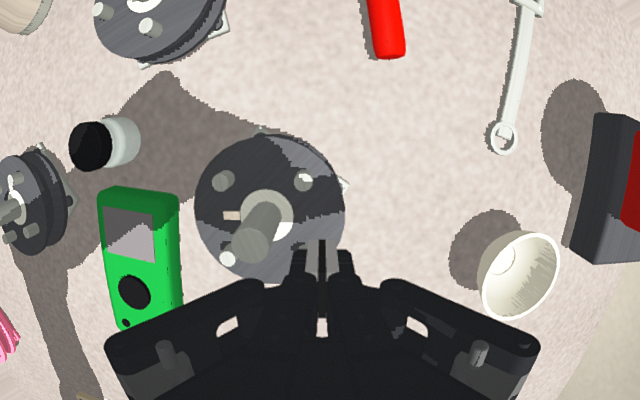

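The wrist view shows unit C's pins at (223,181), (305,181) and (228,258), within 4 px of prediction. Its cream hub mark is at (232,215). The shut fingers are at the empty slot.

>>> play_rows(
  deltas=[1,-1,26,0,0,0,0,1,-1,53,0,0,0,0,1,-1,53,0,0,0,0],
)

```text
clock: 1.78
eef_pos: [478.0, -306.2, 57.8]
tool_rot: [3.14, 0.001, 0.067]
force: [0.5, -0.3, -0.0]
width: -0.0
gripper_force: 0.1
```

```bash
cat >> h.py <<'E'
def sweep(c,a0,yaw,s=1,z=58):
    A=[10,22,40,60,82,104,126,148]
    rows([(*arc(c,38,a0+s*a,z),yaw,0) for a in A]+[(*arc(c,38,a0+s*165,z+32),yaw,0),(*arc(c,38,a0+s*172,z+62),yaw,0)])
E
python3 - <<'E'
from h import *
print(read_state()["force"])
sweep((476,-266.5),-86,4)
E
```

```text
[ 0.47907187 -0.29410937 -0.00880176]
t 1.77 pos [ 478.  -306.2   57.8] rot [3.14e+00 1.00e-03 6.70e-02]
[7, -2, 0, 0, 0, -0.0, 0, 15, -5, 0, 0, 0, -0.0, 0, 25, -11, 0, 0, 0, -0.0, 0, 34, -21, 0, 0, 0, -0.0, 0, 38, -35, 0, 0, 0, -0.0, 0, 37, -49, 0, 0, 0, -0.0, 0, 31, -62, 0, 0, 0, -0.0, 0, 21, -72, 0, 0, 0, -0.0, 0, 10, -76, -32, 0, 0, -0.0, 0, 6, -77, -62, 0, 0, -0.0, 0]
```

>>> play_rows(
  deltas=[7,-2,0,0,0,0,0,15,-5,0,0,0,0,0,25,-11,0,0,0,0,0,34,-21,0,0,0,0,0,38,-35,0,0,0,0,0,37,-49,0,0,0,0,0,31,-62,0,0,0,0,0,21,-72,0,0,0,0,0,10,-76,-32,0,0,0,0,6,-77,-62,0,0,0,0],
)

```text
clock: 3.02
eef_pos: [477.7, -225.4, 120.7]
tool_rot: [-3.14, 0.002, 0.07]
force: [1.0, -0.1, 0.1]
width: -0.0
gripper_force: 0.0
```

```bash
cat > watch.py <<'E'
from h import *
import sys
k=sys.argv[1];c=np.array(eval(sys.argv[2]))
# unroll wheel-top annulus r=28..50 from the wrist image onto polar grid, shift between frames by correlation
a=np.radians(np.arange(360));fr=[];ims=[]
for n in range(7):
    ci=camera_info("wrist");t=read_state()["clock"];i=get_image("wrist");ims.append(i)
    pts=np.array([[proj("wrist",[c[0]+r*np.cos(x),c[1]+r*np.sin(x),66],ci) for x in a] for r in (34,36,38,40,42)],np.float32)
    v=cv2.remap(i.max(2),pts[...,0],pts[...,1],cv2.INTER_LINEAR).mean(0).astype(float);fr.append((t,v,i))
for (t0,v0,i0),(t,v,i) in zip(fr,fr[1:]):
    d=cv2.absdiff(i0,i).max(2)
    cc=[np.corrcoef(v0,np.roll(v,-s))[0,1] for s in range(-44,45)];b=int(np.argmax(cc))
    print(round(float(t),2),"shift deg",b-44,"corr",round(cc[b],2),"changed px",int((d>25).sum()))
cv2.imwrite(f"pics/{k}.png",np.hstack([cv2.resize(fr[j][2][100:340,120:480],(400,267)) for j in (0,6)])[:,:,::-1])
E
python3 watch.py wC "(476,-266.5)"; python3 -c "
from h import *;s=read_state();print(s['eef_pos'],s['force'])"
```

```text
3.08 shift deg 7 corr 0.93 changed px 18438
3.12 shift deg 6 corr 0.91 changed px 9228
3.17 shift deg 6 corr 0.88 changed px 7706
3.23 shift deg 6 corr 0.93 changed px 7531
3.27 shift deg 6 corr 0.94 changed px 5587
3.33 shift deg 5 corr 0.96 changed px 3434
[ 479.11420461 -225.88019074  119.36393605] [-0.84774498 -0.4180068  -0.29793199]
```

View pics/wC.png

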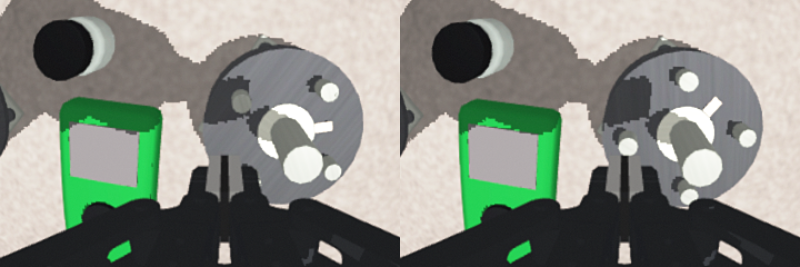

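Unit C (wheel at (284,125) in the crop) keeps turning: the hub mark swung from (322,127) to (712,103), about 36° in 0.3 s with little slowing. It runs freely, so it stays. Next is unit A.

```bash
python3 - <<'E'
from h import *
A=(643,-163);b=arc(A,38,-113,0)[:2]
p=np.array([479,-226]);q=np.array(b)
rows([(*(p+(q-p)*k/4),122,4-27*k/4,0) for k in (1,2,3,4)]+[(*b,110,-23,0),(*b,85,-23,0),(*b,58,-23,0),(*b,58,-23,0),(*b,58,-23,0)])
E
```

```text
t 3.38 pos [ 479.1 -225.9  119.4] rot [-3.141e+00  2.000e-03  7.100e-02]
[38, -4, -3, 0, 0, 0.12, 0, 75, -9, -3, 0, 0, 0.24, 0, 113, -13, -3, 0, 0, 0.35, 0, 151, -17, -3, 0, 0, 0.47, 0, 151, -17, 9, 0, 0, 0.47, 0, 151, -17, 34, 0, 0, 0.47, 0, 151, -17, 61, 0, 0, 0.47, 0, 151, -17, 61, 0, 0, 0.47, 0, 151, -17, 61, 0, 0, 0.47, 0]
```

>>> play_rows(
  deltas=[38,-4,-3,0,0,0.12,0,75,-9,-3,0,0,0.24,0,113,-13,-3,0,0,0.35,0,151,-17,-3,0,0,0.47,0,151,-17,9,0,0,0.47,0,151,-17,34,0,0,0.47,0,151,-17,61,0,0,0.47,0,151,-17,61,0,0,0.47,0,151,-17,61,0,0,0.47,0],
)

```text
clock: 4.5
eef_pos: [628.5, -198.8, 59.3]
tool_rot: [-3.142, 0.001, -0.4]
force: [0.1, 0.7, -0.7]
width: -0.1
gripper_force: 0.0
```

```bash
python3 - <<'E'
from h import *
print(read_state()["force"])
sweep((643,-163),-113,-23)
E
```

```text
[ 0.07212951  0.68082675 -0.69765621]
t 4.5 pos [ 628.5 -198.8   59.3] rot [-3.142e+00  1.000e-03 -4.000e-01]
[6, -1, 1, 0, 0, 0.0, 0, 14, -3, 1, 0, 0, 0.0, 0, 24, -9, 1, 0, 0, 0.0, 0, 32, -20, 1, 0, 0, 0.0, 0, 37, -33, 1, 0, 0, 0.0, 0, 36, -48, 1, 0, 0, 0.0, 0, 30, -61, 1, 0, 0, 0.0, 0, 20, -71, 1, 0, 0, 0.0, 0, 9, -75, -31, 0, 0, 0.0, 0, 5, -76, -61, 0, 0, 0.0, 0]
```

>>> play_rows(
  deltas=[6,-1,1,0,0,0,0,14,-3,1,0,0,0,0,24,-9,1,0,0,0,0,32,-20,1,0,0,0,0,37,-33,1,0,0,0,0,36,-48,1,0,0,0,0,30,-61,1,0,0,0,0,20,-71,1,0,0,0,0,9,-75,-31,0,0,0,0,5,-76,-61,0,0,0,0],
)

```text
clock: 5.75
eef_pos: [664.1, -129.3, 121.0]
tool_rot: [-3.141, -0.0, -0.398]
force: [-0.4, 0.7, 0.0]
width: -0.2
gripper_force: 0.0
```

```bash
python3 watch.py wA "(643,-163)"; python3 - <<'E'
from h import *
B=(460.5,13.4);b=arc(B,38,-75,0)[:2]
# B pins 60,-30,-120,150 ; slots 15,-75,...
p=read_state()["eef_pos"][:2];q=np.array(b)
rows([(*(p+(q-p)*k/5),122,-23+38*k/5,0) for k in (1,2,3,4,5)]+[(*b,115,15,0),(*b,85,15,0),(*b,58,15,0),(*b,58,15,0),(*b,58,15,0)])
E
```

```text
5.8 shift deg 0 corr 0.99 changed px 17241
5.85 shift deg 0 corr 0.99 changed px 6704
5.9 shift deg 0 corr 1.0 changed px 8663
5.95 shift deg 0 corr 1.0 changed px 8326
6.0 shift deg 0 corr 1.0 changed px 6325
6.05 shift deg 0 corr 1.0 changed px 3412
t 6.1 pos [ 663.1 -130.4  119.1] rot [ 3.141e+00  2.000e-03 -3.990e-01]
[-44, -5, -3, 0, 0, -0.13, 0, -88, -10, -3, 0, 0, -0.26, 0, -132, -14, -3, 0, 0, -0.4, 0, -175, -19, -3, 0, 0, -0.53, 0, -219, -24, -3, 0, 0, -0.66, 0, -219, -24, 4, 0, 0, -0.66, 0, -219, -24, 34, 0, 0, -0.66, 0, -219, -24, 61, 0, 0, -0.66, 0, -219, -24, 61, 0, 0, -0.66, 0, -219, -24, 61, 0, 0, -0.66, 0]
```

View pics/wA.png

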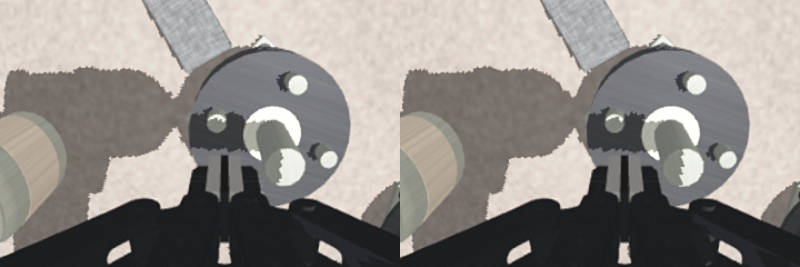

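Unit A's wheel is unchanged between frames: pins at (297,83), (325,157) and (216,122) in both. It binds. I'll confirm its total turn from the top view while going on to B.

>>> play_rows(
  deltas=[-44,-5,-3,0,0,-0.13,0,-88,-10,-3,0,0,-0.26,0,-132,-14,-3,0,0,-0.4,0,-175,-19,-3,0,0,-0.53,0,-219,-24,-3,0,0,-0.66,0,-219,-24,4,0,0,-0.66,0,-219,-24,34,0,0,-0.66,0,-219,-24,61,0,0,-0.66,0,-219,-24,61,0,0,-0.66,0,-219,-24,61,0,0,-0.66,0],
)

```text
clock: 7.35
eef_pos: [471.3, -23.7, 59.4]
tool_rot: [3.141, 0.0, 0.26]
force: [-0.2, 0.3, -0.1]
width: -0.5
gripper_force: 0.0
```

```bash
python3 - <<'E'
from h import *
print(read_state()["force"])
sweep((460.5,13.4),-75,15)
cv2.imwrite("pics/top1.png",get_image("top")[:,:,::-1])
a=np.arange(360);c=(643,-163)
for n in("top0","top1"):
    i=cv2.imread(f"pics/{n}.png").max(2)
    def prof(rs,z):
        p=np.array([[proj("top",arc(c,r,x,z)) for x in a] for r in rs],np.float32);return cv2.remap(i,p[...,0],p[...,1],1).mean(0)
    v=prof((35,38,41),66); f=v.reshape(4,90).mean(0); w=prof((20,22,24),50)
    print(n,"pins at mod90",int(f.argmax()),"v",v.reshape(4,90)[:,f.argmax()].round(),"mark profile",[int(x) for x in w[::15]])
E
```

```text
[-0.20087653  0.33533525 -0.10205974]
t 7.35 pos [471.3 -23.7  59.4] rot [3.141 0.    0.26 ]
[6, -1, 1, 0, 0, -0.0, 0, 13, -3, 1, 0, 0, -0.0, 0, 24, -10, 1, 0, 0, -0.0, 0, 32, -20, 1, 0, 0, -0.0, 0, 37, -33, 1, 0, 0, -0.0, 0, 36, -48, 1, 0, 0, -0.0, 0, 30, -61, 1, 0, 0, -0.0, 0, 19, -71, 1, 0, 0, -0.0, 0, 9, -75, -31, 0, 0, -0.0, 0, 4, -76, -61, 0, 0, -0.0, 0]
top0 pins at mod90 20 v [134. 138. 133. 135.] mark profile [138, 105, 93, 71, 106, 65, 65, 81, 86, 80, 85, 84, 86, 83, 82, 84, 92, 93, 100, 98, 94, 111, 139, 139]Traceback (most recent call last):
  File "<stdin>", line 10, in <module>
  File "<stdin>", line 9, in prof
  File "h.py", line 12, in proj
    c=c or camera_info(n);T=np.array(c["T"]);q=T[:3,:3].T@(np.array(p)-T[:3,3])
           ~~~~~~~~~~~^^^
ValueError: time passes only in moves, steps and waits
```

>>> play_rows(
  deltas=[6,-1,1,0,0,0,0,13,-3,1,0,0,0,0,24,-10,1,0,0,0,0,32,-20,1,0,0,0,0,37,-33,1,0,0,0,0,36,-48,1,0,0,0,0,30,-61,1,0,0,0,0,19,-71,1,0,0,0,0,9,-75,-31,0,0,0,0,4,-76,-61,0,0,0,0],
)

```text
clock: 8.65
eef_pos: [455.0, 51.7, 121.4]
tool_rot: [-3.141, -0.0, 0.261]
force: [0.7, 0.4, -0.5]
width: 0.1
gripper_force: 0.0
```

```bash
python3 watch.py wB "(460.5,13.4)"; python3 - <<'E'
from h import *
ci=camera_info("top");a=np.arange(360);c=(643,-163)
for n in("top0","top1"):
    i=cv2.imread(f"pics/{n}.png").max(2)
    def prof(rs,z):
        p=np.array([[proj("top",arc(c,r,x,z),ci) for x in a] for r in rs],np.float32);return cv2.remap(i,p[...,0],p[...,1],1).mean(0)
    v=prof((35,38,41),66); f=v.reshape(4,90).mean(0); w=prof((20,22,24),50)
    print(n,"pins at mod90",int(f.argmax()),"v",v.reshape(4,90)[:,f.argmax()].round(),"mark profile",[int(x) for x in w[::15]])
E
```

```text
8.7 shift deg 0 corr 0.99 changed px 15087
8.75 shift deg 0 corr 0.99 changed px 9193
8.8 shift deg 0 corr 1.0 changed px 6924
8.85 shift deg 0 corr 0.99 changed px 6990
8.9 shift deg 0 corr 1.0 changed px 5561
8.95 shift deg 0 corr 1.0 changed px 3858
top0 pins at mod90 20 v [134. 138. 133. 135.] mark profile [138, 105, 93, 71, 106, 65, 65, 81, 86, 80, 85, 84, 86, 83, 82, 84, 92, 93, 100, 98, 94, 111, 139, 139]
top1 pins at mod90 53 v [101.  80.  94. 120.] mark profile [134, 134, 129, 92, 98, 97, 92, 131, 98, 83, 85, 170, 118, 79, 76, 74, 82, 77, 78, 81, 79, 78, 90, 134]
```

View pics/wB.png

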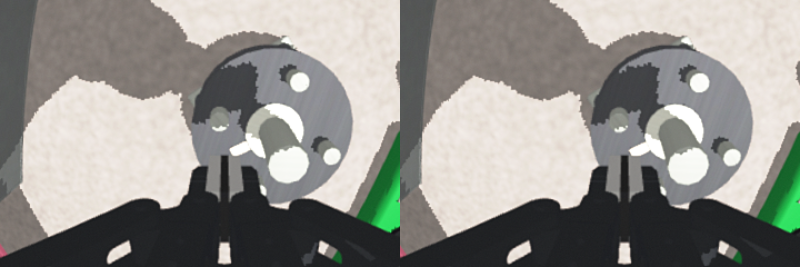

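B does not run on: its pins stay at (299,82), (331,156) and (220,122), and the hub mark stays at (240,148). It turned about 120° and binds. A and B therefore go to the bin. Next I refine B's centre and the bin.

```bash
python3 - <<'E'
from h import *
ci=camera_info("wrist");f=lambda q:np.array(q)*0.9+np.array([120,100])
p=[onz("wrist",f(q),66,ci)[:2] for q in((331,156),(220,122))];print("B centre",((p[0]+p[1])/2).round(1),np.linalg.norm(p[0]-p[1]).round(1),"axle",onz("wrist",f((287,164)),104,ci)[:2].round(1))
i=cv2.imread("pics/top0.png");cv2.imwrite("pics/bin.png",cv2.resize(i[145:270,150:235],None,fx=4.8,fy=4.8,interpolation=cv2.INTER_CUBIC))
E
```

```text
B centre [460.2  18.9] 74.4 axle [460.6  19.9]
```

View pics/bin.png

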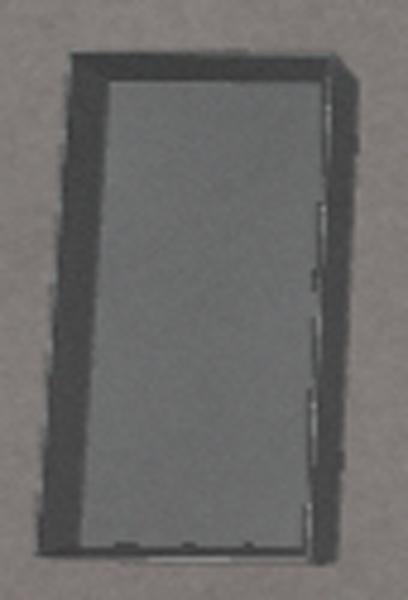

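The bin crop shows the rim corners at (70,53), (333,54), (310,558) and (38,555), with the floor's left corners at (108,82) and (80,547). I now cast these to the rim height.

```bash
python3 - <<'E'
from h import *
ci=camera_info("top");f=lambda q:np.array(q)/4.8-.4+np.array([150,145])
r=np.array([onz("top",f(q),70,ci)[:2] for q in((70,53),(333,54),(310,558),(38,555))])
print(r.round(1),"c",r.mean(0).round(1),"L",np.linalg.norm(r[0]-r[3]).round(),np.linalg.norm(r[1]-r[2]).round(),"W",np.linalg.norm(r[0]-r[1]).round(),np.linalg.norm(r[3]-r[2]).round())
g=[onz("top",f(q),3,ci)[:2].round(1) for q in((108,82),(80,547))];print("floor left corners",g)
u=(r[0]+r[1]-r[2]-r[3]);u/=np.linalg.norm(u);c=r.mean(0);print("u",u.round(3),"slots",(c+72*u).round(1),(c-72*u).round(1))
B=(460.4,19.4)
rows([(455,52,150,15,1),(458,35,150,15,1),(*B,150,15,1),(*B,150,15,1),(*B,150,15,1),(*B,110,15,1),(*B,78,15,1),(*B,71,15,1),(*B,71,15,1)])
E
```

```text
[[632.7 386.1]
 [636.4 227.4]
 [334.7 221.2]
 [332.3 379.1]] c [484.  303.4] L 301.0 302.0 W 159.0 158.0
floor left corners [array([631.8, 386.7]), array([338.2, 379.7])]
u [1.    0.022] slots [556. 305.] [412.1 301.9]
t 9.0 pos [455.1  51.3 119.7] rot [-3.141e+00  1.000e-03  2.610e-01]
[0, -1, -30, 0, 0, -0.0, 1, -1, 16, -30, 0, 0, -0.0, 1, -3, 32, -30, 0, 0, -0.0, 1, -3, 32, -30, 0, 0, -0.0, 1, -3, 32, -30, 0, 0, -0.0, 1, -3, 32, 10, 0, 0, -0.0, 1, -3, 32, 42, 0, 0, -0.0, 1, -3, 32, 49, 0, 0, -0.0, 1, -3, 32, 49, 0, 0, -0.0, 1]
```

>>> play_rows(
  deltas=[0,-1,-30,0,0,0,1,-1,16,-30,0,0,0,1,-3,32,-30,0,0,0,1,-3,32,-30,0,0,0,1,-3,32,-30,0,0,0,1,-3,32,10,0,0,0,1,-3,32,42,0,0,0,1,-3,32,49,0,0,0,1,-3,32,49,0,0,0,1],
)

```text
clock: 10.12
eef_pos: [460.5, 19.7, 71.3]
tool_rot: [-3.141, 0.001, 0.261]
force: [0.4, -0.9, 0.9]
width: 85.7
gripper_force: 0.0
```

>>> play_rows(
  deltas=[0,0,0,0,0,0,0,0,0,0,0,0,0,0,0,0,0,0,0,0,0,0,0,0,0,0,0,0,0,0,0,0,0,0,0,0,0,0,0,0,0,0],
)

```text
clock: 10.88
eef_pos: [460.9, 19.2, 71.9]
tool_rot: [3.141, -0.001, 0.261]
force: [0.1, -0.4, 5.8]
width: 20.5
gripper_force: 58.4
```

```bash
python3 - <<'E'
from h import *
s=read_state();print(s["width"],s["gripper_force"],s["force"])
p=np.array([460.4,19.4]);q=np.array([412,302])
rows([(*p,100,15,0),(*p,150,15,0),(*p,190,15,0)]+[(*(p+(q-p)*k/7),190,15,0) for k in range(1,8)])
E
```

```text
20.536818952887 58.414122462272644 [ 0.0812097  -0.40165762  5.82203233]
t 10.88 pos [460.9  19.2  71.9] rot [ 3.141e+00 -1.000e-03  2.610e-01]
[0, 0, -28, 0, 0, -0.0, 0, 0, 0, -78, 0, 0, -0.0, 0, 0, 0, -118, 0, 0, -0.0, 0, 3, -41, -118, 0, 0, -0.0, 0, 7, -82, -118, 0, 0, -0.0, 0, 11, -123, -118, 0, 0, -0.0, 0, 14, -163, -118, 0, 0, -0.0, 0, 18, -204, -118, 0, 0, -0.0, 0, 22, -245, -118, 0, 0, -0.0, 0, 26, -286, -118, 0, 0, -0.0, 0]
```

>>> play_rows(
  deltas=[0,0,-28,0,0,0,0,0,0,-78,0,0,0,0,0,0,-118,0,0,0,0,3,-41,-118,0,0,0,0,7,-82,-118,0,0,0,0,11,-123,-118,0,0,0,0,14,-163,-118,0,0,0,0,18,-204,-118,0,0,0,0,22,-245,-118,0,0,0,0,26,-286,-118,0,0,0,0],
)

```text
clock: 12.12
eef_pos: [410.4, 302.9, 188.2]
tool_rot: [3.14, 0.003, 0.261]
force: [0.5, 0.4, -7.6]
width: 20.1
gripper_force: 60.1
```

>>> play_rows(
  deltas=[0,0,0,0,0,0,0,0,0,0,0,0,0,0],
)

```text
clock: 12.38
eef_pos: [410.8, 301.2, 188.3]
tool_rot: [3.14, 0.003, 0.261]
force: [-0.7, -0.6, -7.9]
width: 20.5
gripper_force: 60.4
```

```bash
python3 - <<'E'
from h import *
s=read_state();print(s["width"],s["gripper_force"],s["force"])
cv2.imwrite("pics/carry.png",get_image("wrist")[:,:,::-1])
q=(412,302)
rows([(*q,150,15,0),(*q,110,15,0),(*q,85,15,0),(*q,78,15,0),(*q,78,15,0),(*q,76,15,0),(*q,75,15,0)])
E
```

```text
20.52438778752292 60.400071144104004 [-0.70938607 -0.62416278 -7.90365398]
t 12.43 pos [411.3 300.7 188.5] rot [3.14e+00 2.00e-03 2.60e-01]
[1, -1, 39, 0, 0, -0.0, 0, 1, -1, 79, 0, 0, -0.0, 0, 1, -1, 104, 0, 0, -0.0, 0, 1, -1, 111, 0, 0, -0.0, 0, 1, -1, 111, 0, 0, -0.0, 0, 1, -1, 113, 0, 0, -0.0, 0, 1, -1, 114, 0, 0, -0.0, 0]
```

View pics/carry.png

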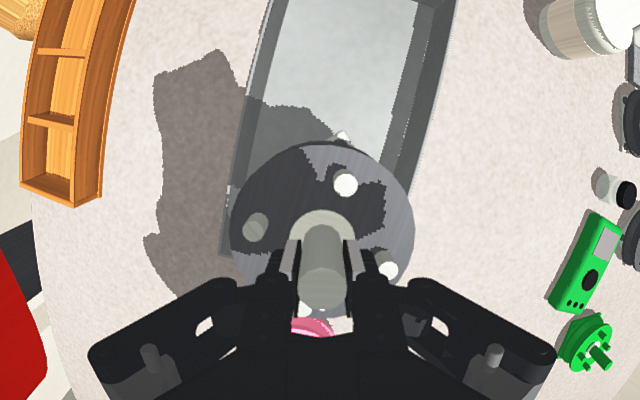

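The wrist view shows the unit held upright with its wheel at (322,220), over the near end of the bin and centred between the walls. Now I lower it.

>>> play_rows(
  deltas=[3,-1,39,0,0,0,0,3,-1,79,0,0,0,0,3,-1,102,0,0,0,0,3,-1,108,0,0,0,0,3,-1,111,0,0,0,0,3,-1,113,0,0,0,0,3,-1,114,0,0,0,0],
)

```text
clock: 13.3
eef_pos: [415.1, 304.5, 76.0]
tool_rot: [-3.141, -0.001, 0.261]
force: [-0.0, -0.8, -7.3]
width: 20.7
gripper_force: 60.2
```

```bash
python3 - <<'E'
from h import *
s=read_state();print(s["eef_pos"],s["width"],s["gripper_force"],s["force"],s["torque"])
E
```

```text
[415.05465771 304.48079449  76.01974912] 20.69196976791431 60.196577310562134 [-0.01417802 -0.82872515 -7.3126564 ] [ 0.01744328 -0.01173217 -0.01521782]
```

>>> play_rows(
  deltas=[0,0,1,0,0,0,0,0,0,2,0,0,0,0,0,0,2,0,0,0,0],
)

```text
clock: 13.68
eef_pos: [414.9, 304.4, 75.0]
tool_rot: [-3.141, -0.001, 0.261]
force: [-1.8, -0.9, 7.6]
width: 20.5
gripper_force: 62.4
```

>>> play_rows(
  deltas=[0,0,0,0,0,0,0.5,0,0,0,0,0,0,1,0,0,0,0,0,0,1,0,0,0,0,0,0,1,0,0,0,0,0,0,1,0,0,-40,0,0,0,1,0,0,-90,0,0,0,1,0,0,-120,0,0,0,1,0,0,-120,0,0,0,1],
)

```text
clock: 14.8
eef_pos: [415.9, 305.1, 195.5]
tool_rot: [-3.139, -0.005, 0.261]
force: [0.1, 0.5, -0.5]
width: 85.4
gripper_force: 0.0
```

```bash
python3 - <<'E'
from h import *
p=np.array([415,304]);q=np.array([600,-150]);W=[(*(p+(q-p)*k/9),195,15-38*k/9,1) for k in range(1,10)]
rows(W+[(*q,195,-23,1)])
E
```

```text
t 14.8 pos [415.9 305.1 195.5] rot [-3.139 -0.005  0.261]
[6, 55, 1, 0, 0, 0.07, 1, 13, 109, 1, 0, 0, 0.15, 1, 19, 163, 1, 0, 0, 0.22, 1, 26, 217, 1, 0, 0, 0.29, 1, 33, 271, 1, 0, 0, 0.37, 1, 40, 325, 1, 0, 0, 0.44, 1, 47, 379, 1, 0, 0, 0.51, 1, 54, 433, 1, 0, 0, 0.59, 1, 60, 487, 1, 0, 0, 0.66, 1, 60, 487, 1, 0, 0, 0.66, 1]
```

Contact with the floor was felt (+7.6 N) and the unit is released. Now to A, stopping short of it for a remeasure with the wrist camera.

>>> play_rows(
  deltas=[6,55,1,0,0,0.07,1,13,109,1,0,0,0.15,1,19,163,1,0,0,0.22,1,26,217,1,0,0,0.29,1,33,271,1,0,0,0.37,1,40,325,1,0,0,0.44,1,47,379,1,0,0,0.51,1,54,433,1,0,0,0.59,1,60,487,1,0,0,0.66,1,60,487,1,0,0,0.66,1],
)

```text
clock: 16.05
eef_pos: [597.6, -157.1, 190.8]
tool_rot: [3.137, -0.0, -0.407]
force: [0.2, 0.1, -0.2]
width: 85.3
gripper_force: 0.0
```

>>> play_rows(
  deltas=[0,0,0,0,0,0,1],
)

```text
clock: 16.18
eef_pos: [597.1, -150.2, 190.7]
tool_rot: [-3.141, 0.003, -0.399]
force: [-0.6, 1.1, -0.4]
width: 85.5
gripper_force: 0.0
```

```bash
python3 - <<'E'
from h import *
ci=camera_info("wrist");i=get_image("wrist");cv2.imwrite("pics/a2.png",i[:,:,::-1])
e=proj("wrist",[643,-163,104],ci);print("axle end expected",e.round())
# earlier crop pixels of wA last frame
f=lambda q:np.array(q)*0.9+np.array([120,100])
x,y=(e-[80,75]).astype(int).clip(0);cr=i[y:y+150,x:x+160,::-1];print(x,y)
cv2.imwrite("pics/a2c.png",cv2.resize(cr,None,fx=4,fy=4,interpolation=cv2.INTER_CUBIC))
print(read_state()["eef_pos"])
E
```

```text
axle end expected [314. 146.]
233 70
[ 597.32820423 -149.22756032  191.00172862]
```

View pics/a2c.png

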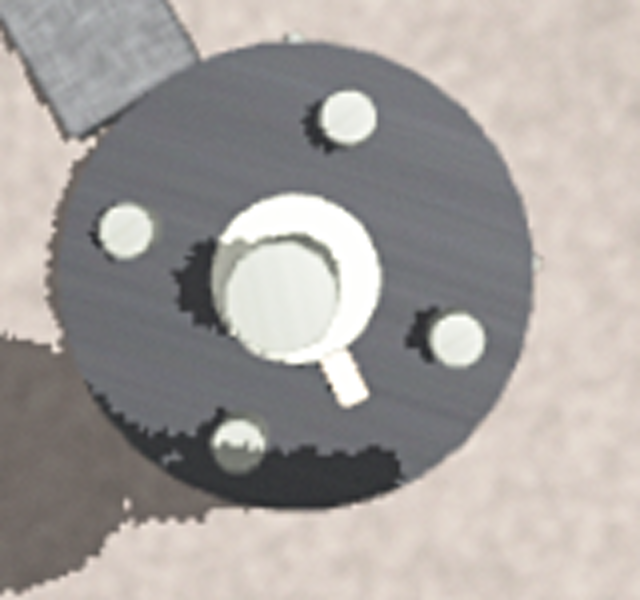

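The crop shows A's axle end at (281,299) and its pins at (348,117), (127,231), (457,340) and (239,443). The brush end at (130,80) clears it for a straight lift.

```bash
python3 - <<'E'
from h import *
ci=camera_info("wrist");f=lambda q:np.array(q)/4-.4+np.array([233,70])
w=np.array([onz("wrist",f(q),66,ci)[:2] for q in((348,117),(127,231),(457,340),(239,443))]);c=w.mean(0)
a=onz("wrist",f((281,299)),104,ci)[:2];print("pins",c.round(1),np.hypot(*(w-c).T).round(1),"axle",a.round(1))
m=(c+a)/2
rows([(*m,160,-23,1)]*2+[(*m,145,-23,1),(*m,145,-23,1),(*m,100,-23,1),(*m,78,-23,1),(*m,72,-23,1),(*m,72,-23,1)])
E
```

```text
pins [ 647.6 -155. ] [37.9 37.8 37.9 37.4] axle [ 647.4 -154.8]
t 16.23 pos [ 597.3 -149.2  191. ] rot [-3.141e+00  3.000e-03 -3.980e-01]
[48, -14, 31, 0, 0, 0.0, 1, 48, -14, 31, 0, 0, 0.0, 1, 48, -14, 46, 0, 0, 0.0, 1, 48, -14, 46, 0, 0, 0.0, 1, 48, -14, 91, 0, 0, 0.0, 1, 48, -14, 113, 0, 0, 0.0, 1, 48, -14, 119, 0, 0, 0.0, 1, 48, -14, 119, 0, 0, 0.0, 1]
```

>>> play_rows(
  deltas=[48,-14,31,0,0,0,1,48,-14,31,0,0,0,1,48,-14,46,0,0,0,1,48,-14,46,0,0,0,1,48,-14,91,0,0,0,1,48,-14,113,0,0,0,1,48,-14,119,0,0,0,1,48,-14,119,0,0,0,1],
)

```text
clock: 17.23
eef_pos: [648.1, -156.8, 74.4]
tool_rot: [-3.141, -0.001, -0.399]
force: [0.1, -0.8, 1.1]
width: 85.4
gripper_force: 0.0
```

>>> play_rows(
  deltas=[0,0,0,0,0,0,0,0,0,0,0,0,0,0,0,0,0,0,0,0,0,0,0,0,0,0,0,0,0,0,0,0,0,0,0,0,0,0,0,0,0,0],
)

```text
clock: 17.98
eef_pos: [648.2, -156.4, 73.8]
tool_rot: [-3.141, -0.001, -0.399]
force: [-0.8, 1.1, 6.7]
width: 20.4
gripper_force: 58.6
```

```bash
python3 - <<'E'
from h import *
p=np.array(read_state()["eef_pos"][:2]);q=np.array([559,305])
m=np.array([600,60])
rows([(*p,100,-23,0),(*p,155,-23,0),(*p,210,-23,0),(*p,225,-23,0)]+[(*(p+(m-p)*k/5),225,-23+20*k/5,0) for k in range(1,6)])
E
```

```text
t 17.98 pos [ 648.2 -156.4   73.8] rot [-3.141e+00 -1.000e-03 -3.990e-01]
[0, 0, -26, 0, 0, 0.0, 0, 0, 0, -81, 0, 0, 0.0, 0, 0, 0, -136, 0, 0, 0.0, 0, 0, 0, -151, 0, 0, 0.0, 0, -26, -36, -151, 0, 0, -0.07, 0, -51, -72, -151, 0, 0, -0.14, 0, -77, -108, -151, 0, 0, -0.21, 0, -103, -145, -151, 0, 0, -0.28, 0, -128, -181, -151, 0, 0, -0.35, 0]
```

>>> play_rows(
  deltas=[0,0,-26,0,0,0,0,0,0,-81,0,0,0,0,0,0,-136,0,0,0,0,0,0,-151,0,0,0,0,-26,-36,-151,0,0,-0.07,0,-51,-72,-151,0,0,-0.14,0,-77,-108,-151,0,0,-0.21,0,-103,-145,-151,0,0,-0.28,0,-128,-181,-151,0,0,-0.35,0],
)

```text
clock: 19.1
eef_pos: [597.7, 61.3, 221.2]
tool_rot: [3.141, 0.006, -0.047]
force: [0.4, 0.0, -7.4]
width: 20.4
gripper_force: 59.9
```

```bash
python3 - <<'E'
from h import *
s=read_state();print(s["width"],s["force"])
p=np.array(s["eef_pos"][:2]);q=np.array([560,305])
rows([(*(p+(q-p)*k/6),max(200,225-5*k),-3+6*k/6,0) for k in range(1,7)]+[(*q,200,3,0)]*3)
E
```

```text
20.392443434708508 [ 0.36551816  0.03930548 -7.35295364]
t 19.1 pos [597.7  61.3 221.2] rot [ 3.141  0.006 -0.047]
[-8, -40, 1, 0, 0, -0.01, 0, -16, -81, 6, 0, 0, -0.03, 0, -24, -121, 11, 0, 0, -0.05, 0, -33, -161, 16, 0, 0, -0.06, 0, -41, -201, 21, 0, 0, -0.08, 0, -49, -242, 21, 0, 0, -0.1, 0, -49, -242, 21, 0, 0, -0.1, 0, -49, -242, 21, 0, 0, -0.1, 0, -49, -242, 21, 0, 0, -0.1, 0]
```

>>> play_rows(
  deltas=[-8,-40,1,0,0,-0.01,0,-16,-81,6,0,0,-0.03,0,-24,-121,11,0,0,-0.05,0,-33,-161,16,0,0,-0.06,0,-41,-201,21,0,0,-0.08,0,-49,-242,21,0,0,-0.1,0,-49,-242,21,0,0,-0.1,0,-49,-242,21,0,0,-0.1,0,-49,-242,21,0,0,-0.1,0],
)

```text
clock: 20.23
eef_pos: [563.1, 301.8, 202.1]
tool_rot: [3.139, 0.002, 0.049]
force: [-0.1, -0.4, -7.0]
width: 20.2
gripper_force: 60.2
```

```bash
python3 - <<'E'
from h import *
s=read_state();print(s["width"],s["force"])
q=np.array([560,305])
rows([(*q,z,3,0) for z in (150,110,88,83,80,79,78)])
E
```

```text
20.18559544121023 [-0.11670398 -0.41480238 -6.96580214]
t 20.23 pos [563.1 301.8 202.1] rot [3.139e+00 2.000e-03 4.900e-02]
[-3, -3, 52, 0, 0, -0.0, 0, -3, -3, 92, 0, 0, -0.0, 0, -3, -3, 114, 0, 0, -0.0, 0, -3, -3, 119, 0, 0, -0.0, 0, -3, -3, 122, 0, 0, -0.0, 0, -3, -3, 123, 0, 0, -0.0, 0, -3, -3, 124, 0, 0, -0.0, 0]
```

>>> play_rows(
  deltas=[-3,-3,52,0,0,0,0,-3,-3,92,0,0,0,0,-3,-3,114,0,0,0,0,-3,-3,119,0,0,0,0,-3,-3,122,0,0,0,0,-3,-3,123,0,0,0,0,-3,-3,123,0,0,0,0],
)

```text
clock: 21.1
eef_pos: [560.6, 307.1, 81.3]
tool_rot: [-3.141, -0.001, 0.051]
force: [0.1, 0.5, -5.7]
width: 20.1
gripper_force: 59.9
```

>>> play_rows(
  deltas=[0,0,1,0,0,0,0,0,0,1,0,0,0,0,0,0,2,0,0,0,0,0,0,2,0,0,0,0],
)

```text
clock: 21.6
eef_pos: [560.0, 306.8, 78.2]
tool_rot: [3.141, 0.0, 0.051]
force: [-0.9, -0.2, -7.6]
width: 20.1
gripper_force: 59.9
```

>>> play_rows(
  deltas=[0,0,1,0,0,0,0,0,0,1,0,0,0,0,0,0,2,0,0,0,0,0,0,2,0,0,0,0],
)

```text
clock: 22.1
eef_pos: [560.1, 306.9, 76.9]
tool_rot: [-3.141, -0.0, 0.051]
force: [-1.7, -0.1, -2.1]
width: 20.2
gripper_force: 60.9
```

Now in contact with the bin floor (-2 N). I release, rise and move away.

>>> play_rows(
  deltas=[0,0,0,0,0,0,0.5,0,0,0,0,0,0,1,0,0,0,0,0,0,1,0,0,0,0,0,0,1,0,0,0,0,0,0,1,0,0,-40,0,0,0,1,0,0,-90,0,0,0,1,0,0,-130,0,0,0,1,0,60,-150,0,0,0,1,0,120,-150,0,0,0,1],
)

```text
clock: 23.35
eef_pos: [567.4, 186.5, 228.4]
tool_rot: [-3.14, -0.005, 0.053]
force: [0.5, -0.9, -0.1]
width: 85.6
gripper_force: 0.0
```

>>> play_rows(
  deltas=[0,60,0,0,0,0,1,0,120,0,0,0,0,1,0,180,0,0,0,0,1,0,180,0,0,0,0,1],
)

```text
clock: 23.85
eef_pos: [575.2, -0.4, 226.9]
tool_rot: [3.138, -0.001, 0.04]
force: [0.2, 0.1, 0.5]
width: 85.3
gripper_force: 0.0
```

```bash
python3 - <<'E'
from h import *
i=get_image("side");cv2.imwrite("pics/s2.png",i[:,:,::-1]);o=cv2.imread("pics/side0.png")
# change report: which regions differ from the start (side view)
d=(cv2.absdiff(i[:,:,::-1].copy(),o).max(2)>35).astype(np.uint8);d=cv2.morphologyEx(d,2,np.ones((3,3)))
n,_,st,ce=cv2.connectedComponentsWithStats(d)
for s,c in zip(st[1:],ce[1:]):
    if s[4]>25: print(s.tolist())
ci=camera_info("side")
for nm,p in dict(Bbin=(415,304,107),Abin=(560,307,107),C=(476,-266,104)).items():
    u=proj("side",p,ci);x,y=u.astype(int)
    print(nm,u.round(),"axle-end grey",i[y-3:y+4,x-4:x+5].mean((0,1)).round(),"start",o[y-3:y+4,x-4:x+5].mean((0,1)).round())
# axle ends: bright blobs in the bin region
g=i.min(2)
m=(g>95).astype(np.uint8);m[:250]=0;m[:,:225]=0;m[:,390:]=0
n,_,st,ce=cv2.connectedComponentsWithStats(m);print([ (ce[k].round().tolist(),int(st[k][4])) for k in range(1,n) if 4<st[k][4]<3000])
print(read_state()["clock"],read_state()["force"])
E
```

```text
[248, 0, 96, 207, 8591]
[434, 0, 34, 59, 780]
[516, 0, 102, 47, 1760]
[599, 32, 25, 91, 1012]
[548, 34, 53, 38, 422]
[525, 55, 23, 50, 739]
[589, 73, 10, 26, 128]
[533, 106, 16, 35, 407]
[393, 117, 88, 173, 4327]
[618, 130, 21, 36, 407]
[565, 137, 37, 32, 372]
[538, 146, 36, 46, 1223]
[603, 161, 19, 6, 75]
[595, 165, 7, 5, 27]
[575, 167, 52, 37, 1241]
[524, 178, 6, 13, 60]
[592, 210, 12, 10, 62]
[313, 218, 47, 50, 1693]
[231, 238, 80, 68, 2100]
[478, 243, 17, 26, 282]
[384, 291, 115, 97, 4599]
[545, 291, 7, 11, 53]
[514, 318, 35, 10, 207]
[265, 320, 10, 10, 77]
[243, 324, 135, 65, 5022]
[250, 330, 8, 6, 33]
[261, 343, 11, 8, 51]
Bbin [344. 335.] axle-end grey [164. 168. 163.] start [122. 121. 119.]
Abin [269. 325.] axle-end grey [158. 161. 157.] start [123. 122. 120.]
C [346. 145.] axle-end grey [144. 143. 140.] start [138. 141. 142.]
[([237.0, 289.0], 1508), ([281.0, 253.0], 5), ([266.0, 297.0], 10), ([274.0, 298.0], 10), ([280.0, 318.0], 36), ([241.0, 352.0], 437), ([269.0, 325.0], 110), ([255.0, 326.0], 38), ([274.0, 338.0], 217), ([344.0, 335.0], 104), ([315.0, 369.0], 1069), ([324.0, 340.0], 37), ([288.0, 342.0], 42), ([343.0, 350.0], 150), ([261.0, 351.0], 40), ([340.0, 363.0], 40), ([238.0, 397.0], 134)]
23.9 [0.32397272 0.94352414 0.01932828]
```

Both axle ends appear at their predicted pixels, (269,325) and (344,335), for units standing upright on the bin floor. The arm is clear of everything.

```bash
python3 -c "
from cell import *
print(finish_job())"
```

```text
the job is handed in; nothing more can be done
None
```

I pushed all three wheels about 120° each: the two that bind now stand upright in the scrap bin, and the one that runs freely was left on the bench unlifted. My pushes slid the two binding units about 5–9 mm on the bench before lifting, and I did not check separately that the brush lying against one of them stayed put.

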